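# Find the unlatched cover of the bench service box and push it open

### The job

One of the four identical covers on top of the bench service box has been left unlatched: press each gently on its black ribs until you find the one that rocks, tip its nose up and push that cover over with the fingertips until it stands open past upright. Only press and push: grip none of the covers, force none of the latched ones, and leave the things lying around where they are.

Things in the scene. Friction and masses are not known exactly. Their poses are not given: they have to be found in the camera images.
- service_box: fixed low grey box with black end caps, 132 (x) x 360 (y) x 78 mm high, turned up to 0.22 rad; origin in the middle of its underside, x away from the robot, y along the row. Flush in its deck (z = 78 mm) lie four aluminium covers at y = +105, +35, -35, -105 mm. Bays below: clear for 40 mm under the ribbed half, a socket 26 mm high (from the bench) under the other
- cover_1 (a joint): angle of the leftmost (+y end) cover, rad: 0 shut, grows as the ribbed tail sinks and the nose rises, 1.57 upright, 2.0 at its stop, leaning away from the robot. A latched cover gives less than 0.05, wherever pressed; the free one (any of the four) starts to rock at 2 to 6 N on its ribs. Smooth metal, stiff pivot (0.05 N m): it stays at the angle where it is left
- cover_1_press (a point): middle of the black ribs on top of the leftmost (+y end) cover, 78 mm above the bench when shut. Cover: plate 102 (x) x 62 (y) x 5 mm, a see-saw on pins along y, mid-thickness, 20 mm from here towards the robot. Tail: 41 mm from the pins to the far edge, with the ribs; nose: 61 mm from the pins to the near edge, firm when pressed. Axes turn with it: x to the tail edge, z out of its top
- cover_2 (a joint): angle of the second from the left cover, rad: 0 shut, grows as the ribbed tail sinks and the nose rises, 1.57 upright, 2.0 at its stop, leaning away from the robot. A latched cover gives less than 0.05, wherever pressed; the free one (any of the four) starts to rock at 2 to 6 N on its ribs. Smooth metal, stiff pivot (0.05 N m): it stays at the angle where it is left
- cover_2_press (a point): middle of the black ribs on top of the second from the left cover, 78 mm above the bench when shut. Cover: plate 102 (x) x 62 (y) x 5 mm, a see-saw on pins along y, mid-thickness, 20 mm from here towards the robot. Tail: 41 mm from the pins to the far edge, with the ribs; nose: 61 mm from the pins to the near edge, firm when pressed. Axes turn with it: x to the tail edge, z out of its top
- cover_3 (a joint): angle of the second from the right cover, rad: 0 shut, grows as the ribbed tail sinks and the nose rises, 1.57 upright, 2.0 at its stop, leaning away from the robot. A latched cover gives less than 0.05, wherever pressed; the free one (any of the four) starts to rock at 2 to 6 N on its ribs. Smooth metal, stiff pivot (0.05 N m): it stays at the angle where it is left
- cover_3_press (a point): middle of the black ribs on top of the second from the right cover, 78 mm above the bench when shut. Cover: plate 102 (x) x 62 (y) x 5 mm, a see-saw on pins along y, mid-thickness, 20 mm from here towards the robot. Tail: 41 mm from the pins to the far edge, with the ribs; nose: 61 mm from the pins to the near edge, firm when pressed. Axes turn with it: x to the tail edge, z out of its top
- cover_4 (a joint): angle of the rightmost (-y end) cover, rad: 0 shut, grows as the ribbed tail sinks and the nose rises, 1.57 upright, 2.0 at its stop, leaning away from the robot. A latched cover gives less than 0.05, wherever pressed; the free one (any of the four) starts to rock at 2 to 6 N on its ribs. Smooth metal, stiff pivot (0.05 N m): it stays at the angle where it is left
- cover_4_press (a point): middle of the black ribs on top of the rightmost (-y end) cover, 78 mm above the bench when shut. Cover: plate 102 (x) x 62 (y) x 5 mm, a see-saw on pins along y, mid-thickness, 20 mm from here towards the robot. Tail: 41 mm from the pins to the far edge, with the ribs; nose: 61 mm from the pins to the near edge, firm when pressed. Axes turn with it: x to the tail edge, z out of its top
- cal_weight: bystander: small bright steel weight with a knob, 18 mm across, 30 mm high, standing on the left end cap of the box; origin at its underside
- bush_brass: bystander: brass bush, 30 mm across, 26 mm high, standing on the right end cap of the box; origin at its underside
- tweezers: bystander: steel tweezers, 129 mm long, 10 mm high, lying on the bench in front of the box; origin at its underside
- marker: bystander: white marker with red cap, 135 mm long, lying on the bench in front of the box; origin at its underside
- sample_cup: bystander: small white cup, 37 mm across, 26 mm high, on the bench behind the box; origin at its underside
- sample_disc: bystander: grey disc, 40 mm across, 9 mm thick, on the bench behind the box; origin at its underside
- pen: bystander: white and red pen, 145 mm long, on the bench to the left of the box; origin at its underside

How it is judged (in metres and radians):
On the way, in this order (a step that is already met when the one before it is completed fails the run):
1. the unlatched cover has been rocked: it has tipped by more than 0.15 rad (value of joint any of cover_1, cover_2, cover_3, cover_4 above 0.15 rad), for 0.1 s.
2. it has been pushed up and over, past upright (value of joint any of cover_1, cover_2, cover_3, cover_4 above 1.6 rad), for 0.2 s.
At the end, for the whole second after the job is handed in: the unlatched cover stands open past upright (more than 1.6 rad) and still, the other three are shut, and every bystander is within 15 mm of where it was (((value of joint cover_1 above 1.6 rad and value of joint each of cover_2, cover_3, cover_4 below 0.06 rad) or (value of joint cover_2 above 1.6 rad and value of joint each of cover_1, cover_3, cover_4 below 0.06 rad) or (value of joint cover_3 above 1.6 rad and value of joint each of cover_1, cover_2, cover_4 below 0.06 rad) or (value of joint cover_4 above 1.6 rad and value of joint each of cover_1, cover_2, cover_3 below 0.06 rad)) and velocity of joint each of cover_1, cover_2, cover_3, cover_4 below 0.05 rad/s and distance of each of cal_weight, bush_brass, tweezers, marker, sample_cup, sample_disc, pen from where it was at the start of the episode below 0.015 m); the robot touches nothing.
It fails at once if a bystander is lifted or pushed away (more than 15 mm) (distance of any of cal_weight, bush_brass, tweezers, marker, sample_cup, sample_disc, pen from where it was at the start of the episode above 0.015 m).
It fails at once if the box or a cover is forced: pressed with more than 60 N (contact force between the arm and service_box above 60 N).
It fails at once if a cover is gripped: the grasp point between the fingers is inside its plate ((z of the grasp point in the frame of cover_1_press between -0.0085 and 0.0035 m and x of the grasp point in the frame of cover_1_press between -0.085 and 0.025 m and y of the grasp point in the frame of cover_1_press between -0.035 and 0.035 m) or (z of the grasp point in the frame of cover_2_press between -0.0085 and 0.0035 m and x of the grasp point in the frame of cover_2_press between -0.085 and 0.025 m and y of the grasp point in the frame of cover_2_press between -0.035 and 0.035 m) or (z of the grasp point in the frame of cover_3_press between -0.0085 and 0.0035 m and x of the grasp point in the frame of cover_3_press between -0.085 and 0.025 m and y of the grasp point in the frame of cover_3_press between -0.035 and 0.035 m) or (z of the grasp point in the frame of cover_4_press between -0.0085 and 0.0035 m and x of the grasp point in the frame of cover_4_press between -0.085 and 0.025 m and y of the grasp point in the frame of cover_4_press between -0.035 and 0.035 m)).
It also fails if it takes over 48 s, if anything falls off the work surface, if the arm or the gripper's body presses on something with over 40 N, if the wrist force passes 120 N, or if a joint passes its speed limit or range.

### The arm

A 6-joint arm with a two-finger parallel gripper is mounted at the origin on a cart in front of the work surface, level with it; the furniture and walls round the work are solid. World frame = base frame: x ahead of the robot, y to its left, z up, the work surface at z = 0. Lengths are in mm, angles in rad, forces in N, time in s.
With the tool pointing down it reaches from about 350 to 975 mm from the base axis. Payload 4.9 kg.
Tool frame: the origin (TCP) lies midway between the tips of the shut fingers; the grasp point (between the pads) lies 19 mm behind it; z points along the fingers, y is the line along which they close (so a half turn about z gives the same grasp; the last joint's range is limited). The gripper opens to 85 mm and grips with 20 to 120 N. Pads are 22 mm wide; open, the fingers measure 114 mm over their backs; the gripper's body (76 mm by 85 mm) begins 54 mm behind the grasp point. The pads swing forward as they close: fully open they stand 13 mm farther back than shut.
Start: joints at [-1.445, 0.053, 1.613, -0, 1.476, -0.119], TCP at [151.472, -606.348, 231.304] pointing down, gripper open.
Joint ranges: [-3.01, 3.01], [-1.01, 2.22], [0.06, 2.58], [-1.02, 4.17], [0.09, 2.62], [-3.14, 3.14]. Speed limits (rad/s): [2.57, 2.57, 3.14, 3.14, 3.14, 3.14].

### API

Orientations are given as a unit quaternion [x, y, z, w].
In Python, from cell import env, camera gives the robot as it stands. Calls block until the motion is done:
- env.move_to(position, orientation): joint-space move of the TCP to a pose.
- env.movel(position, rate=150, rotation=None, f_stop=None): straight line of the TCP; rotation=None keeps the orientation; rate is the mean speed in mm/s. With f_stop (N) it stops when the force on the tool has changed by that much, and returns True; else False.
- env.move_joints(angles): joint-space move.
- env.release() and env.clamp(force=None): open the fingers fully, or close them until they stop; force is the grip in N (None keeps the last).
- env.sleep(seconds).
- env.solve_ik(position, orientation): joint angles nearest the present ones, or None.
- env.read_state(): the state.
- camera(name): name is "scene" or "top" or "wrist"; returns a dict with "img" (420x560x3 uint8, blue, green, red), "depth" (420x560 float32, mm along the optical axis (not along the pixel's ray), 0 where there is no reading), "mtx" (3x3 intrinsics, pixels), "k1" (the pictures are not rectified: a ray, as slopes to the right and down, at radius r is drawn at 1 + k1 r^2 times it, then the intrinsics apply), "R" (3x3) and "t" (3): a world point X has camera coordinates R X + t; the wrist camera has in their place "tool_from_camera" (4x4, takes a point from camera to tool coordinates, whose origin is the TCP and whose axes are the flange's). Camera axes: x right, y down, z forward; pixel columns grow to the right and rows downward; lengths in mm; the calibration is good to about 2 mm. A picture is of the moment at which its call begins: read the wrist's pose just before it.
A pose or a line that the arm cannot do raises env.MotionError and nothing moves.
- env.job_done(): hands the job in; it is judged then, once.
The state is a dict: "time": time; "joint_pos": joint angles; "qd": joint speeds; "joint_torque": joint torques, N m; "tcp_pos": TCP position; "orientation": TCP orientation; "force": force on the tool from outside, world axes, zero at the start; "moment": the same for the moment, N m; "opening": finger opening in mm; "finger_force": force on a finger pad.
Only numpy, scipy, OpenCV 4.12 (cv2) and the standard library are available. Lean on these libraries where they do the work, as an engineer would, in place of code of your own. Each camera call takes 0.05 s, during which the arm holds its last target. There are 200 camera calls.

## Working session

There is one attempt and no reset: what is moved stays moved. The work goes in short steps, each a Python script; the robot and the scene stay as the last script left them, time stands still between calls to the robot, and variables do not carry over. Pictures are saved under pics/ and viewed, at most 10 in all, crops included, and the job is handed in when it is done.

```bash
mkdir -p pics; ls; python3 - <<'E'
from cell import env,camera
import cv2,pickle
for n in("top","scene"):
    c=camera(n); cv2.imwrite(f"pics/{n}0.png",c["img"]); pickle.dump(c,open(n+".pkl","wb"))
    print(n,c["mtx"],c["k1"],c["R"],c["t"])
s=env.read_state(); print(s)
E
```

```text
pics
top [[425.6456183    0.         275.51374462]
 [  0.         425.6456183  207.8718537 ]
 [  0.           0.           1.        ]] 0.032813865494600816 [[-0.01763889 -0.9997983  -0.00960386]
 [-0.9859969   0.01898689 -0.16567923]
 [ 0.16582816  0.00654698 -0.98613293]] [-55.44291598 569.43254317 818.36900394]
scene [[385.69781048   0.         280.01357768]
 [  0.         385.69781048 208.32166684]
 [  0.           0.           1.        ]] -0.0082710242823403 [[-0.68185593 -0.73142695 -0.00933327]
 [-0.56931611  0.53865691 -0.62106996]
 [ 0.45929474 -0.41816666 -0.78369955]] [329.85225048 410.72088899 636.14928164]
{'time': 0.1, 'joint_pos': array([-1.44499750e+00,  5.33362104e-02,  1.61416823e+00,  1.77457003e-05,
        1.47601388e+00, -1.18987690e-01]), 'qd': array([-0.00031443, -0.00051325, -0.00486648,  0.00125961,  0.00051388,
       -0.00075084]), 'joint_torque': array([ 1.20419998e-03, -3.94900775e+01, -3.71360815e+01, -2.07227259e-05,
        3.96690506e-03,  5.24382617e-07]), 'tcp_pos': array([ 151.40867246, -605.79348823,  230.15094199]), 'orientation': array([ 9.92518934e-01,  1.22087012e-01,  5.55316710e-06, -9.62859085e-04]), 'force': array([ 0.69528677, -0.11382633,  0.3785619 ]), 'moment': array([-0.08960712, -0.01133891, -0.04333742]), 'finger_force': 0.0, 'opening': 85.27978850640787}
```

View pics/top0.png

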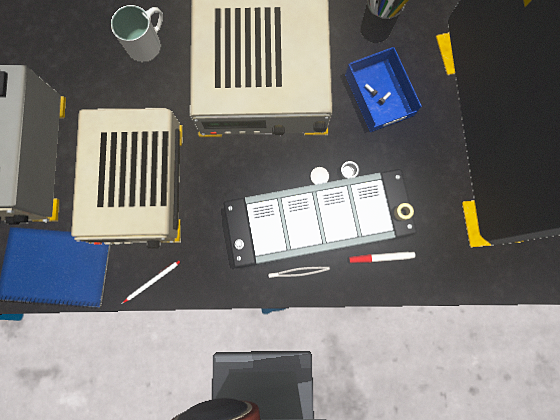

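View pics/scene0.png

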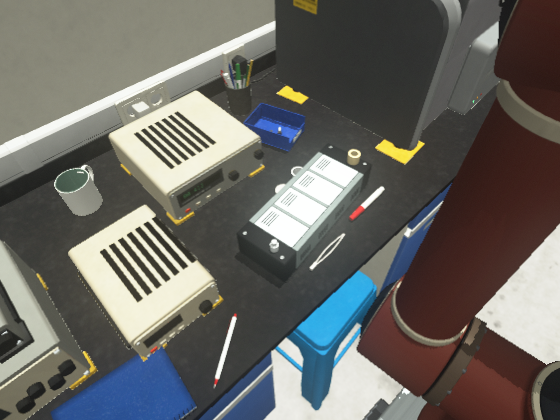

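The top view shows the box at about (225–415, 170–265) with weight (239,244), bush (405,212), disc (320,176) and cup (349,170) close behind it. An enlarged crop will give the cover corners.

```bash
python3 - <<'E'
import cv2,pickle
c=pickle.load(open("top.pkl","rb"))["img"]
cv2.imwrite("pics/crop1.png",cv2.resize(c[155:275,220:420],None,fx=4,fy=4,interpolation=cv2.INTER_CUBIC))
E
```

```text
(no output)
```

View pics/crop1.png

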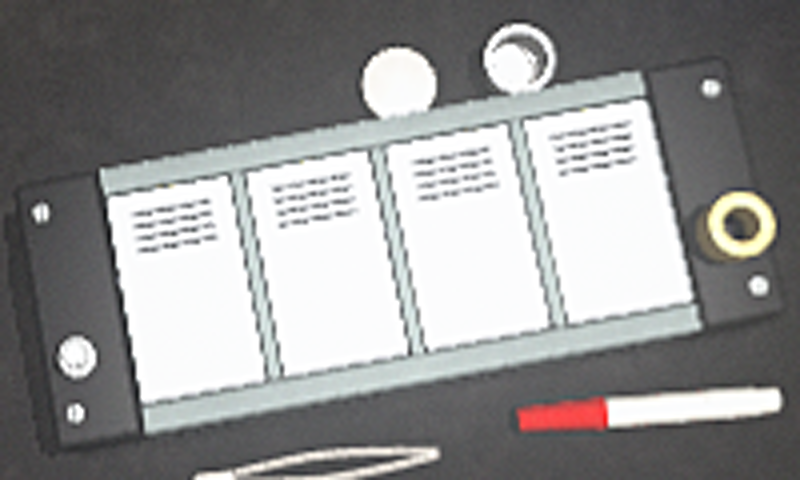

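```bash
cat > h.py <<'E'
import numpy as np,pickle,cv2
def pix2w(c,uv,z):
    K=c["mtx"];d=np.array([[ (u-K[0,2])/K[0,0],(v-K[1,2])/K[1,1]] for u,v in uv]);s=d.copy()
    for _ in range(20): s=d/(1+c["k1"]*(s**2).sum(1,keepdims=True))
    r=np.c_[s,np.ones(len(s))]@c["R"]; o=-c["R"].T@c["t"]
    return o+r*((z-o[2])/r[:,2])[:,None]
def crop(p): return [(220+(u+.5)/4-.5,155+(v+.5)/4-.5) for u,v in p]
E
python3 - <<'E'
from h import *
c=pickle.load(open("top.pkl","rb"))
w=pix2w(c,crop([(108,198),(142,403),(646,98),(692,302),(176,225),(317,200),(456,173),(593,148)]),78)[:,:2]
# local coords: x rel. press (tail +21, nose -81), y
l=np.array([(21,136),(-81,136),(21,-136),(-81,-136),(0,105),(0,35),(0,-35),(0,-105)],float)
a=l-l.mean(0);b=w-w.mean(0)
th=np.arctan2((a[:,0]*b[:,1]-a[:,1]*b[:,0]).sum(),(a*b).sum())
R=np.array([[np.cos(th),-np.sin(th)],[np.sin(th),np.cos(th)]])
t=w.mean(0)-R@l.mean(0)
print(th,t); print((w-(l@R.T+t)).round(1)); print((l[4:]@R.T+t).round(1))
print("bush top",pix2w(c,crop([(741,224)]),104),"wt",pix2w(c,crop([(77,355)]),105),"disc/cup",pix2w(c,crop([(400,82),(519,60)]),15))
# depth check
import numpy as np
for u,v in crop([(176,225),(593,148),(320,300)]):
    D=c["depth"][int(round(v)),int(round(u))];K=c["mtx"]
    p=np.array([(u-K[0,2])/K[0,0],(v-K[1,2])/K[1,1],1])*D;print(c["R"].T@(p-c["t"]))
m=c["depth"]
# height of big instrument behind
for u,v in [(260,100),(260,20),(160,150)]:
    D=m[v,u];p=np.array([(u-K[0,2])/K[0,0],(v-K[1,2])/K[1,1],1])*D;print(c["R"].T@(p-c["t"]))
E
```

```text
0.16458636613143093 [ 574.03991494 -145.76648894]
[[-0.8 -1.4]
 [-0.6 -0.4]
 [-0.4  0.9]
 [-1.3  1.5]
 [ 0.8 -0.6]
 [ 0.4 -0.8]
 [ 1.1 -0.3]
 [ 0.8  1.1]]
[[ 556.8  -42.2]
 [ 568.3 -111.2]
 [ 579.8 -180.3]
 [ 591.2 -249.3]]
bush top [[ 548.81039494 -310.03949879  104.        ]] wt [[492.5908318    3.39230776 105.        ]] disc/cup [[ 642.79347678 -161.1212682    15.        ]
 [ 653.53766678 -224.95605091   15.        ]]
[558.09026373 -42.65090189  75.11555521]
[ 592.59230566 -249.07937357   75.42229145]
[ 519.13043932 -112.10040609   80.30150646]
[770.06364895 -39.94164999 118.12054802]
[940.87246209 -41.91643199 117.97581109]
[679.05107495 158.15872675  98.78588793]
```

```bash
cat >> h.py <<'E'
TH=0.1646; T=np.array([574.0,-145.8])
XB=np.array([np.cos(TH),np.sin(TH)]);YB=np.array([-XB[1],XB[0]])
Q=[np.cos(TH/2),np.sin(TH/2),0,0]
def P(px,y,z):  # px: box-x relative to pins (press = +20), y along row
    p=T+(px-20)*XB+y*YB; return [p[0],p[1],z]
E
python3 - <<'E'
from h import *
from cell import env
c=pickle.load(open("top.pkl","rb"));print("corner",pix2w(c,[(480,243),(450,60)],0))
env.clamp(20)
s=env.read_state();o=s["orientation"]
p=s["tcp_pos"]*[.7,.7,1];p[2]=250
env.movel(list(p),rate=250)
q=np.array(env.read_state()["joint_pos"]);a0=np.arctan2(p[1],p[0])
tgt=P(20,-105,170);q[0]+=np.arctan2(tgt[1],tgt[0])-a0
env.move_joints(list(q))
env.move_to(tgt,Q)
s=env.read_state();print(s["time"],s["tcp_pos"],s["orientation"],s["opening"],s["force"])
E
```

```text
corner [[ 493.54034752 -491.89154044    0.        ]
 [ 905.64568986 -463.66036139    0.        ]]
4.2167 [ 590.73458889 -250.08766174  170.32851896] [ 9.96625852e-01  8.20786546e-02 -4.80520011e-05  5.48866941e-05] -0.2312444389901797 [-0.14207295 -0.41481243  0.27446745]
```

```bash
python3 - <<'E'
from h import *
from cell import env
for n,y in [(4,-105),(3,-35),(2,35),(1,105)]:
    env.movel(P(22,y,100),rate=120)
    env.movel(P(22,y,86),rate=60); env.sleep(0.1)
    hit=env.movel(P(22,y,66),rate=15,f_stop=9)
    s=env.read_state();print(n,hit,s["time"],s["tcp_pos"],s["force"])
    if not hit: break
    env.movel(P(22,y,95),rate=80)
E
```

```text
4 True 6.1417 [ 593.2173338  -249.07749956   77.9253169 ] [ 0.11549648 -0.44835415  4.22334283]
3 False 9.2167 [ 582.20011236 -180.35266346   66.40755063] [ 1.88401707 -1.06022378  5.08867633]
```

```bash
python3 - <<'E'
from h import *
from cell import env,camera
env.movel(P(22,-35,165),rate=120)
env.movel(P(-115,-35,165),rate=150)
c=camera("scene");s=env.read_state();print(s["time"],s["force"])
cv2.imwrite("pics/s1.png",cv2.resize(c["img"][100:300,200:440],None,fx=3,fy=3))
E
```

```text
11.3083 [0.2825364  1.17419923 0.89704916]
```

View pics/s1.png

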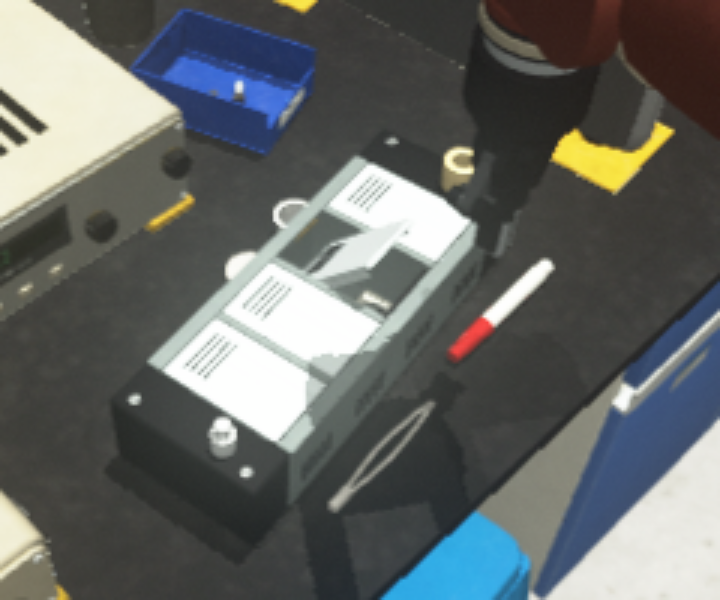

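Cover 3 (middle of the crop, ~(365,250)) stands tilted about 0.7 rad, others are shut and bystanders undisturbed. Now I push it over.

```bash
python3 - <<'E'
from h import *
from cell import env,camera
y=-35
env.movel(P(-100,y,98),rate=100); env.sleep(.1)
def go(*a):
    h=env.movel(P(*a),rate=40,f_stop=15);s=env.read_state();print(h,s["time"],s["tcp_pos"],s["force"]);return h
if not go(-24,y,98) and not go(-24,y,115) and not go(0,y,115):
    env.sleep(.2)
    env.movel(P(-60,y,115),rate=60)
    env.movel(P(-100,y,165),rate=100)
c=camera("scene");print(env.read_state()["time"])
cv2.imwrite("pics/s2.png",cv2.resize(c["img"][100:300,200:440],None,fx=3,fy=3))
c=camera("top");cv2.imwrite("pics/t2.png",cv2.resize(c["img"][155:275,220:420],None,fx=4,fy=4))
E
```

```text
False 14.2917 [ 536.32253191 -187.5283861    97.97602731] [-0.5797069  -0.64584958  0.37118738]
False 14.8667 [ 536.5404279  -187.60385507  115.34156616] [-0.00436849  0.11463115  0.49207827]
False 15.6167 [ 560.31476944 -183.56000856  115.03928604] [-0.04108035 -0.6502072  -0.08245413]
17.8083
```

View pics/s2.png

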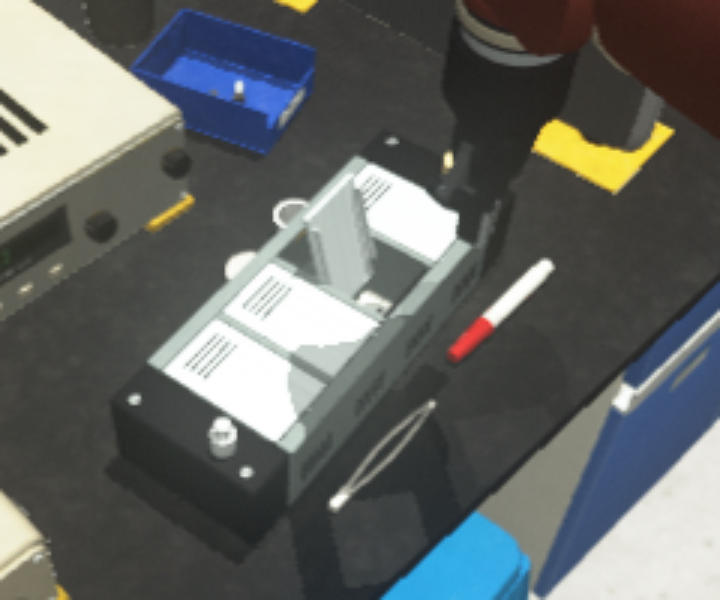

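View pics/t2.png

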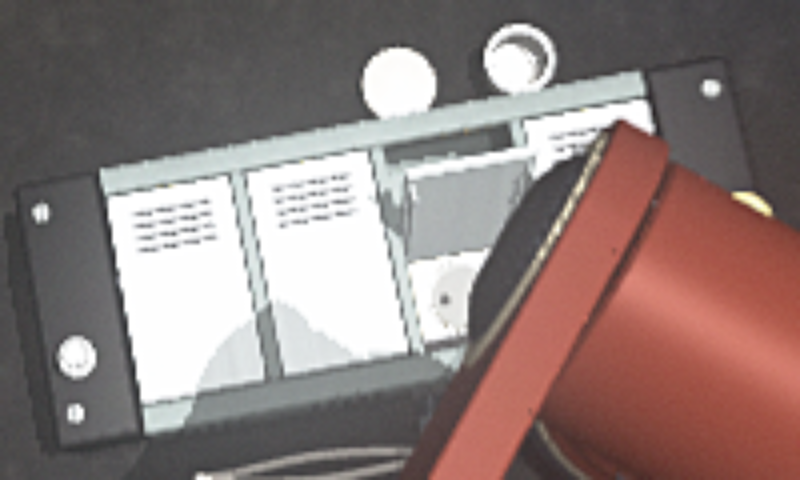

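```bash
python3 - <<'E'
from h import *
c=pickle.load(open("top.pkl","rb"))
for z in(131,134,136):
    for w in pix2w(c,crop([(405,178),(533,154),(470,166)]),z): print(z,((w[:2]-T)@XB+20).round(1),((w[:2]-T)@YB).round(1))
E
```

```text
131 14.3 -3.4
131 14.5 -63.4
131 14.3 -33.9
134 13.8 -3.0
134 14.0 -62.8
134 13.8 -33.4
136 13.4 -2.8
136 13.7 -62.4
136 13.5 -33.0
```

The nose edge sits about 14 mm behind the pins, so the cover is open to about 1.8 rad. The arm is clear, so I'm handing it in.

```bash
python3 -c "
from cell import env
print(env.job_done())"
```

```text
the job is handed in; nothing more can be done
None
```

Cover 3, second from the right, was the unlatched one; it now stands open at about 1.8 rad by the top camera, and I handed the job in after about 18 s with no bystander visibly moved, but no verdict came back.

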